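# Hang the paint pail on the spring balance

### The job

Swing the flat-lying bail of the closed paint pail upright while the pail stays standing on the bench, then lift the pail by the bail and hang it on the yellow two-pronged hook of the spring balance, with the bail wire lying in both prongs. The hook sinks under load and the pail's weight is not known: keep lowering by feel until the balance carries the whole weight and only then let go, so that the pail neither drops nor springs up when released, and never lean hard on the balance. Leave the bottle, cup and spatula where they are.

Things in the scene. Friction and masses are not known exactly. Their poses are not given: they have to be found in the camera images.
- pail_mid (a point): Centre of the closed paint pail, a steel can with a teal band, 104 mm diameter, 100 mm tall (centre 50 mm above its underside), standing loose on the bench; weight unknown, between 0.35 and 0.95 kg in all. z is the pail's axis, y the line of its two ears; the flat-lying bail points along -x.
- bail_hinge (a point): Point on the hinge line of the bail, on the pail's axis, 80 mm above its underside (30 mm above pail_mid). The line runs along y, through the ears.
- bail_grip (a point): Centre of the red round grip sleeve (14 mm diameter, 40 mm long, along the pail's y) in the middle of the swing bail, 110 mm from the hinge line. Bail: 6 mm steel wire, straight for 92 mm. Lying flat, the sleeve is about 50 mm clear of the pail's wall. Pinch it from above, one finger on its pail side; the sleeve turns on the wire (stiffly, 0.02 N m).
- bail (a joint): Angle of the bail about its hinge line in rad: 0 lying flat (level, towards the pail's -x), 1.57 upright above the pail. The hinge is slightly stiff (0.033 N m), so the bail stays where it is left.
- hook_seat (a point): Midway between the yellow prongs: where the bail wire's axis lies when seated, along y (either way round). Prongs: 8 mm thick, 32 mm either side (y), 56 mm free between. Each is a trough open upward, 14 mm wide at the bottom, 40 mm (centrelines) at the top. Tips face -x, 31 mm above this point, and pass under the bail from there; behind (+x) the prongs run level, 19 mm above it, to a cross bar 91 mm back. z is up.
- hook (a joint): How far the hook has sunk, in m: 0 unloaded (seat 285 mm above the bench), stop at 0.08. The hook slides straight down on a soft spring, about 7 mm for each newton (140 N/m after a first 0.2 N), so the hung pail rests 23 to 65 mm lower, depending on its weight.
- stand: Fixed stand of the spring balance: a blue column, 26 mm diameter, 100 mm behind (+x) the hook, on a grey foot 180 x 120 x 10 mm that reaches under the hook. Origin on the bench straight below the hook seat; x points from hook to column.
- tint: Bystander: white bottle with orange band and cap, 40 mm diameter, 85 mm tall; origin at the centre of its underside.
- cup: Bystander: empty white mixing cup, 72 mm across the rim, 85 mm tall; origin at the centre of its underside.
- spatula: Bystander: spatula 170 mm long lying on the bench along its own x axis; origin near its middle on the underside.
There are look-alikes about, which are no part of the job. There is more than one size of the part that bears pail_mid; the job needs the smaller.

How it is judged:
By the outcome, as a careful person would: the job done as asked, in the order asked, and still so for the second after the job is handed in, with the robot touching nothing.
It also fails if it takes over 72 s, if anything falls off the work surface, if the arm or the gripper's body presses on something with over 40 N, if the wrist force passes 120 N, or if a joint passes its speed limit or range.

### The arm

A 6-joint arm with a two-finger parallel gripper is mounted at the origin on the work surface. World frame = base frame: x ahead of the robot, y to its left, z up, the work surface at z = 0. Lengths are in m, angles in rad, forces in N, time in s.
With the tool pointing down it reaches from about 0.25 to 0.85 m from the base axis. Payload 12.5 kg.
Tool frame: the origin (TCP) lies at the very end of the fingers, on their centre line; the grasp point (between the pads) lies 19 mm behind it; z points along the fingers, y is the direction in which the jaws open and shut (so a half turn about z gives the same grasp; the last joint's range is limited). The gripper opens to 93 mm and grips with 3 to 60 N. Pads are 15 mm wide; open, the fingers measure 128 mm over their backs; the gripper's body (75 mm by 188 mm) begins 65 mm behind the grasp point.
Start: joints at [-1.302, 0.351, 1.652, -0, 1.139, -0.085], TCP at [0.191, -0.516, 0.219] pointing down, gripper open.
Joint ranges: [-2.75, 2.75], [-0.79, 2.1], [0.01, 2.65], [-1.57, 4.71], [0.07, 3.14], [-2.87, 2.87]. Speed limits (rad/s): [2.22, 2.22, 2.79, 3.14, 3.14, 3.14].

### API

Orientations are given as a rotation vector (axis times angle).
In Python, from cell import env gives the robot as it stands. The module is installed in compiled form; this text tells all that it offers.
- The arm moves only by the tool apply_moves, never from a script. Its argument "series" is a list of rows, each a list of 7 numbers: the turn, a rotation vector about the world's x, y, z in degrees, then the shift along the world's x, y, z in m, then the closure in counts, from 0 (fully open) to 255 (shut). A call has 1 to 20 rows; each row is the pose to reach, as a shift and turn from the pose commanded when the call began; what a row does not reach only later rows make up. A row lasts 1/8 s, in which the tool goes at most 62.5 mm and 10.7 degrees, less where a joint would pass 70% of its speed; a pose out of reach is approached as far as the arm can. A call with a gripper value outside its range is refused whole. The fingers move at their own pace and stop on an object; "squeeze" is the grip in N (left out, the last holds). Time passes only in rows, so rows that repeat a pose let the fingers close. It gives the time, the measured TCP pose, the force and the opening at its end, in the units of the state.
- env.observe(): the state, without advancing time (a new reading comes with each control period).
- env.camera(name): name is "side" or "top"; returns the picture (400x640x3 uint8, blue, green, red); there is no depth.
- env.calibration(name): a dict with "fx", "fy", "cx", "cy" (pixels), "k1" (the pictures are not rectified: a ray, as slopes to the right and down, at radius r is drawn at 1 + k1 r^2 times it, then the intrinsics apply), "R" (3x3) and "t" (3): a world point X has camera coordinates R X + t. Camera axes: x right, y down, z forward; pixel columns grow to the right and rows downward; lengths in m; the calibration is good to about 2 mm. A picture is of the moment at which its call begins. calibration takes no time and is no camera call.
- env.sign_off(): hands the job in, once; it reports no verdict.
Trained networks look in the newest picture that a camera, given by its name, has taken for a name from the list of things; names that differ only in an ending like _2 or _b are one class to them, and where a whole thing is asked for, a point or a joint stands for the part that bears it (a point fixed in the world has none). Each returns a list of dicts, best first, with "confidence" (0 to 1); they miss things now and then, are a little off and sometimes report something else, mostly with a low value. They report only what shows in the picture. A call takes as long as a camera call. They do not tell look-alikes from the thing itself.
- env.boxes_of(camera, name): "box" ([left, top, right, bottom] in pixels, round what is visible of it).
The state is a dict: "t": time; "qpos": joint angles; "dq": joint speeds; "effort": joint torques, N m; "tcp_pos": TCP position; "ee_rot": TCP orientation; "force": force on the tool from outside, world axes, zero at the start; "moment": the same for the moment, N m; "grip_width": finger opening in m.
Only numpy, scipy, OpenCV 4.12 (cv2) and the standard library are available. Lean on these libraries where they do the work, as an engineer would, in place of code of your own. Each camera call takes 0.05 s, during which the arm holds its last target. There are 200 camera calls.

## Working session

There is one attempt and no reset: what is moved stays moved. The work goes in short steps, Python scripts to look and compute and a tool call to move; the robot and the scene stay as the last step left them, time stands still between calls to the robot, and variables do not carry over. Pictures are saved under pics/ and viewed, about 8 in all and at most 12, crops included, and the job is handed in when it is done.

Besides the shell and the picture viewer there is one more tool, called after "Request:" as name(argument=value, ...) on one line, values as JSON. apply_moves: Moves the arm, as the interface text tells. Its arguments: {"type":"object","properties":{"series":{"type":"array"},"squeeze":{"type":"number"}},"required":["series"]}

```bash
mkdir -p pics; cat > h.py <<'E'
import numpy as np, cv2
from cell import env
def cal(n):
    c=env.calibration(n); return c,np.array(c["R"]),np.array(c["t"])
def proj(n,X):
    c,R,t=cal(n); p=R@np.array(X,float)+t; a=p[:2]/p[2]; a=a*(1+c["k1"]*(a@a))
    return np.array([c["fx"]*a[0]+c["cx"],c["fy"]*a[1]+c["cy"]])
def ray(n,u,v):
    c,R,t=cal(n); d=np.array([(u-c["cx"])/c["fx"],(v-c["cy"])/c["fy"]]); a=d.copy()
    for _ in range(20): a=d/(1+c["k1"]*(a@a))
    return -R.T@t, R.T@np.array([a[0],a[1],1.])
def atz(n,u,v,z):
    o,d=ray(n,u,v); return o+d*(z-o[2])/d[2]
E
python3 - <<'E'
from h import *
for n in("side","top"):
    cv2.imwrite(f"pics/{n}0.png",env.camera(n)); c,R,t=cal(n); print(n,c["fx"],c["k1"],-R.T@t)
    for k in("pail_mid","bail_grip","hook_seat","stand"):
        for b in env.boxes_of(n,k): print(k,[round(x) for x in b["box"]],round(b["confidence"],2))
s=env.observe(); print(s["t"],s["force"],s["ee_rot"],s["grip_width"])
E
```

```text
side 405.80481566411527 -0.06453183989909544 [0.45171536 0.54817897 0.82804475]
pail_mid [368, 155, 454, 228] 0.9
pail_mid [292, 128, 353, 192] 0.87
bail_grip [315, 129, 355, 174] 0.8
bail_grip [369, 156, 427, 203] 0.62
hook_seat [192, 231, 292, 300] 0.82
stand [191, 229, 310, 387] 0.66
top 469.5711828000882 -0.13982767418679948 [ 0.42648326 -0.0405982   1.33529675]
pail_mid [384, 246, 443, 332] 0.81
bail_grip [384, 246, 449, 303] 0.8
bail_grip [438, 212, 469, 229] 0.72
hook_seat [203, 129, 250, 192] 0.62
stand [198, 129, 275, 218] 0.68
stand [206, 130, 251, 195] 0.21
0.5 [0.47841037 0.11430006 0.43878927] [-3.09249674e+00 -5.52829995e-01  4.73600449e-05] 0.09304292247822109
```

View pics/side0.png

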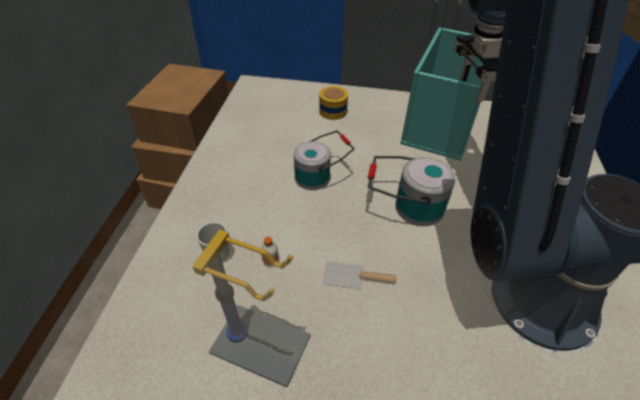

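View pics/top0.png

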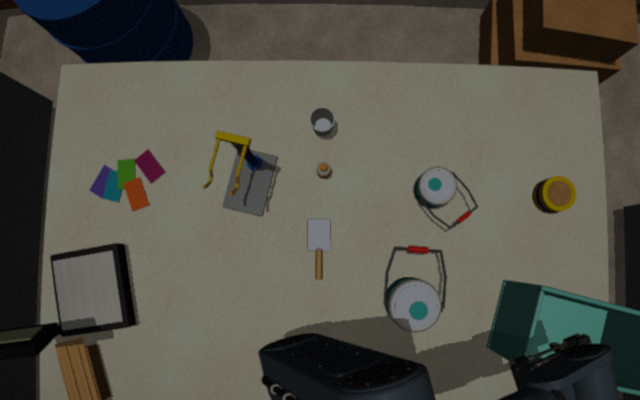

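Side picture: small pail at (312,163) with red grip at (346,139), larger pail at (425,190) with grip at (373,171), hook prong tips at (268,295) and (289,262). Top picture: small pail at (436,187) with grip at (463,217), larger pail at (415,305) with grip at (418,250), hook at (225,165), bottle (323,170), cup (322,122), spatula (319,245).
Possible pails: top (436,187), top (415,305), and the yellow tin at (555,194). I take the first as the smaller pail and check it in a close crop.

```bash
python3 - <<'E'
from h import *
T=cv2.imread("pics/top0.png");S=cv2.imread("pics/side0.png")
z=lambda I,x,y,w,h,k:cv2.resize(I[y:y+h,x:x+w],(w*k,h*k),interpolation=cv2.INTER_CUBIC)
a=z(T,400,155,100,75,4);b=z(T,195,120,100,75,4);c=z(S,280,115,100,75,4);d=z(S,185,220,130,98,3)
o=np.zeros((600,800,3),np.uint8)
o[:300,:400]=a;o[:300,400:]=b;o[300:,:400]=c;o[300:594,400:790]=d
cv2.imwrite("pics/crop.png",o)
def red(I):
    h=cv2.cvtColor(I,cv2.COLOR_BGR2HSV); m=((h[...,0]<8)|(h[...,0]>174))&(h[...,1]>170)&(h[...,2]>90)
    n,l,s,cc=cv2.connectedComponentsWithStats(m.astype(np.uint8))
    return [(s[i].tolist(),cc[i].round(1).tolist()) for i in range(1,n) if s[i][4]>15],l
for n,I in(("top",T),("side",S)): print(n,red(I)[0])
# lid diameters in the top picture
g=cv2.cvtColor(T,cv2.COLOR_BGR2GRAY)
for p,r in(((436,187),(16,24)),((415,305),(20,30))):
    x,y=p; C=cv2.HoughCircles(cv2.resize(g[y-40:y+40,x-40:x+40],None,fx=4,fy=4,interpolation=2),cv2.HOUGH_GRADIENT,1,30,param1=80,param2=20,minRadius=r[0]*4,maxRadius=r[1]*4)
    for c in (C[0][:3] if C is not None else []):
        u,v,R=c/4; u+=x-40-.375; v+=y-40-.375; A=atz("top",u-R,v,.1);B=atz("top",u+R,v,.1); print(u,v,R,atz("top",u,v,.1),B[0]-A[0],np.linalg.norm(B-A))
E
```

```text
top [([458, 212, 12, 10, 50], [463.6, 216.5]), ([409, 246, 19, 7, 102], [418.1, 249.1])]
side [([341, 135, 8, 8, 26], [344.5, 138.8]), ([369, 163, 7, 14, 63], [372.0, 170.0])]
448.25 201.25 23.85 [ 0.56888198 -0.33879617  0.1       ] 0.0025052446634926673 0.128838240240882
433.0 189.5 19.525 [ 0.59957399 -0.29789296  0.1       ] 0.002168780448413621 0.10515256595463546
438.5 184.0 19.35 [ 0.61469504 -0.31281388  0.1       ] 0.0022281286473824213 0.1045668628049526
```

View pics/crop.png

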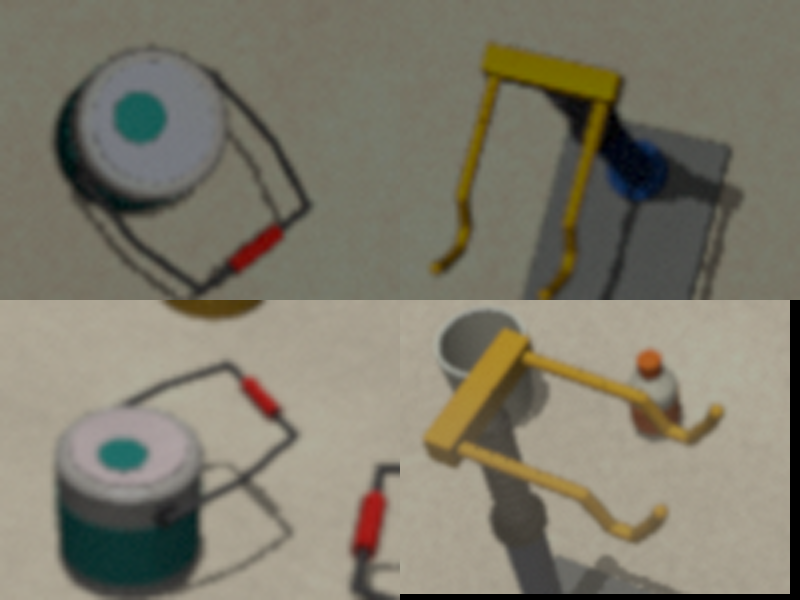

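The crop confirms it: the small pail's lid is about 37 px across, which is about 104 mm (crop centre (152,128), i.e. top (438,187)). Its bail lies towards lower right with the grip at crop (256,248). The hook's tips point to the lower left. Next I fit the pail and hook poses from both views.

```bash
cat > fit.py <<'E'
from h import *
from scipy.optimize import least_squares
def fit(model,obs,x0):
    def P(p):
        c,s=np.cos(p[2]),np.sin(p[2]); out=[]
        for n,m,uv in obs:
            X=[p[0]+c*m[0]-s*m[1],p[1]+s*m[0]+c*m[1],m[2]+(p[3] if len(p)>3 else 0)]
            out.append(proj(n,X)-uv)
        return np.concatenate(out)
    r=least_squares(P,x0,loss="soft_l1"); return r.x,r.fun.reshape(-1,2).round(1)
E
python3 - <<'E'
from fit import *
print("lid",atz("top",438,187,.1),"grip",atz("top",463.6,216.5,.08),atz("side",344.5,138.8,.08))
t=lambda x,y:(400+x/4,155+y/4); s=lambda x,y:(280+x/4,115+(y-300)/4)
# pail: lid centre, sleeve centre, bail corners (y either sign)
obs=[("top",(0,0,.1),t(152,128)),("top",(-.11,0,.08),(463.6,216.5)),("side",(-.11,0,.08),(344.9,139.2)),("side",(0,0,.1),s(129,452)),
("top",(-.11,-.046,.08),t(308,206)),("top",(-.11,.046,.08),t(199,290)),("side",(-.11,-.046,.08),s(232,366)),("side",(-.11,.046,.08),s(294,434))]
for y0 in(0.8,2.3): p,r=fit(0,obs,[.6,-.3,y0]);print("pail",p.round(4),np.degrees(p[2]),abs(r).max(),r.tolist())
T=lambda x,y:(195+(x-400)/4,120+y/4); S=lambda x,y:(185+(x-400)/3,220+(y-300)/3)
zs=.285
L,Rr=.032,-.032
obs=[("top",(.02,L,zs+.019),T(462,200)),("top",(.02,Rr,zs+.019),T(571,226)),("top",(0,L,zs-.007),T(466,236)),("top",(0,Rr,zs-.007),T(574,262)),
("side",(0,L,zs-.007),S(630,536)),("side",(0,Rr,zs-.007),S(686,436)),("side",(.02,L,zs+.019),S(588,492)),("side",(.02,Rr,zs+.019),S(643,396)),
("side",(.085,L,zs+.019),S(462,451)),("side",(.085,Rr,zs+.019),S(528,357)),("top",(.085,L,zs+.019),T(496,80)),("top",(.085,Rr,zs+.019),T(602,103))]
p,r=fit(0,obs,[.6,.25,-.2]);print("hook",p.round(4),np.degrees(p[2]),r.tolist())
p2,r=fit(0,obs,[.6,.25,-.2,0]);print("hookz",p2.round(4))
c,sn=np.cos(p[2]),np.sin(p[2])
for n,uv in(("top",T(435,268)),("top",T(545,296)),("side",S(660,512)),("side",S(716,410))):
    X=atz(n,*uv,zs+.031)[:2]-p[:2]; print("tip",n,(c*X[0]+sn*X[1]).round(4),(-sn*X[0]+c*X[1]).round(4))
for k,z,px in(("cup",.085,(322,118)),("tint",.085,(323,170))): print(k,atz("top",*px,z))
s=env.observe();print(s["tcp_pos"],s["ee_rot"],s["qpos"])
from scipy.spatial.transform import Rotation as Q
print(Q.from_rotvec(s["ee_rot"]).as_matrix().round(3))
E
```

```text
lid [ 0.60658057 -0.31140677  0.1       ] grip [ 0.53058099 -0.38547777  0.08      ] [ 0.53054836 -0.41380696  0.08      ]
pail [ 0.6088 -0.3128  0.7418] 42.504030475464376 5.3 [[0.5, -0.8], [0.6, 1.1], [-0.6, 5.3], [0.3, -1.1], [-0.6, -0.2], [2.2, 1.4], [-2.6, 4.7], [0.1, 4.6]]
pail [ 0.6088 -0.3128  0.7418] 42.504030291225554 5.3 [[0.5, -0.8], [0.6, 1.1], [-0.6, 5.3], [0.3, -1.1], [-0.6, -0.2], [2.2, 1.4], [-2.6, 4.7], [0.1, 4.6]]
hook [ 0.5808  0.2177 -0.1918] -10.990139868653538 [[-0.4, -0.2], [-0.6, -1.0], [-0.5, 1.1], [-1.0, 0.3], [-1.1, -2.1], [-2.3, -1.2], [-0.8, -0.7], [-0.5, -1.1], [3.3, -0.4], [1.9, 0.2], [-2.1, 2.2], [-1.6, 2.0]]
hookz [ 0.5816  0.2169 -0.2017 -0.0039]
tip top -0.0221 0.033
tip top -0.0244 -0.0316
tip side -0.0237 0.0361
tip side -0.025 -0.0284
cup [0.79393233 0.00265699 0.085     ]
tint [ 0.64895728 -0.00336589  0.085     ]
[ 0.19055207 -0.51588467  0.21860699] [-3.09249674e+00 -5.52829995e-01  4.73600449e-05] [-1.30161314e+00  3.50699572e-01  1.65186780e+00 -2.58317329e-05
  1.13909895e+00 -8.45987643e-02]
[[ 0.938  0.346 -0.   ]
 [ 0.346 -0.938  0.   ]
 [-0.    -0.    -1.   ]]
```

```bash
python3 - <<'E'
from h import *
def tri(a,b):
    A=[];B=[]
    o1,d1=ray("top",*a);o2,d2=ray("side",*b)
    s=np.linalg.lstsq(np.c_[d1,-d2],o2-o1,rcond=None)[0];P,R=o1+s[0]*d1,o2+s[1]*d2
    return ((P+R)/2).round(4),np.linalg.norm(P-R).round(4)
t=lambda x,y:(400+x/4-.4,155+y/4-.4); s=lambda x,y:(280+x/4-.4,115+(y-300)/4-.4)
T=lambda x,y:(195+(x-400)/4-.4,120+y/4-.4); S=lambda x,y:(185+(x-400)/3-.3,220+(y-300)/3-.3)
print("grip",tri((463.6,216.5),(344.9,139.0)),tri(t(256,248),s(260,397)))
print("corn",tri(t(308,206),s(232,366)),tri(t(199,290),s(294,434)))
print("lid",tri(t(152,128),s(129,452)))
for n,a,b in(("kneeL",(462,200),(588,492)),("kneeR",(571,226),(643,396)),("botL",(466,236),(630,536)),("botR",(574,262),(686,436)),("tipL",(435,268),(660,512)),("tipR",(545,296),(716,410)),("barL",(496,80),(462,451)),("barR",(602,103),(528,357))): print(n,tri(T(*a),S(*b)))
E
```

```text
grip (array([ 0.5274, -0.378 ,  0.1074]), np.float64(0.0019)) (array([ 0.5277, -0.3778,  0.1079]), np.float64(0.0007))
corn (array([ 0.5546, -0.4141,  0.1052]), np.float64(0.0043)) (array([ 0.4991, -0.3391,  0.1092]), np.float64(0.001))
lid (array([ 0.609 , -0.3105,  0.0992]), np.float64(0.0025))
kneeL (array([0.6064, 0.2453, 0.3033]), np.float64(0.0012))
kneeR (array([0.5937, 0.1825, 0.3021]), np.float64(0.0009))
botL (array([0.5884, 0.2497, 0.2739]), np.float64(0.0051))
botR (array([0.5742, 0.1853, 0.2749]), np.float64(0.0049))
tipL (array([0.566 , 0.2559, 0.3137]), np.float64(0.0011))
tipR (array([0.5518, 0.1927, 0.314 ]), np.float64(0.0001))
barL (array([0.6779, 0.2308, 0.2986]), np.float64(0.0003))
barR (array([0.6636, 0.168 , 0.3015]), np.float64(0.0013))
```

Request:
apply_moves(series=[[0,0,0,0,0,0.05,0],[0,0,0,0,0,0.1,0],[0,0,10,0.03,0.012,0.1,60],[0,0,20,0.06,0.025,0.1,132],[0,0,30,0.09,0.037,0.1,132],[0,0,40,0.12,0.05,0.1,132],[0,0,50,0.15,0.062,0.1,132],[0,0,60,0.18,0.075,0.1,132],[0,0,70,0.21,0.087,0.1,132],[0,0,80,0.24,0.1,0.1,132],[0,0,90,0.28,0.115,0.08,132],[0,0,100,0.31,0.127,0.04,132],[0,0,109,0.337,0.138,0,132],[0,0,109,0.337,0.138,0,132],[0,0,109,0.337,0.138,0,132]], squeeze=40)

```text
t: 2.38
tcp_pos: [0.5274, -0.3786, 0.2199]
ee_rot: [1.349, 2.836, -0.001]
force: [1.2, -0.6, 0.3]
grip_width: 0.0451
```

Request:
apply_moves(series=[[0,0,0,0,0,-0.04,132],[0,0,0,0,0,-0.08,132],[0,0,0,0,0,-0.085,132]])

```text
t: 2.75
tcp_pos: [0.5264, -0.3782, 0.1332]
ee_rot: [-1.349, -2.835, -0.001]
force: [0.5, 0.2, 0.6]
grip_width: 0.0448
```

```bash
python3 - <<'E'
from h import *
S=env.camera("side");T=env.camera("top")
z=lambda I,x,y:cv2.resize(I[y:y+120,x:x+100],(400,480),interpolation=cv2.INTER_CUBIC)
print(proj("side",[.5275,-.378,.107]),proj("top",[.5275,-.378,.107]),proj("side",[.5275,-.378,.135]))
cv2.imwrite("pics/c2.png",np.hstack([z(S,290,80),z(T,400,140)]))
E
```

```text
[344.52283138 139.03856876] [463.58031095 216.81748248] [345.08357839 131.14474991]
```

View pics/c2.png

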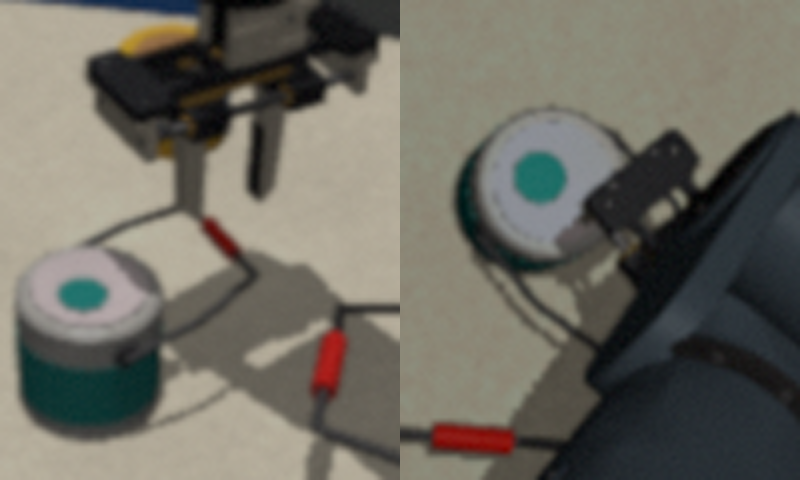

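The side crop shows the fingertips at (190,210) and (260,195), either side of the red sleeve at (220,237) and just above it. In the top crop the gripper sits over the sleeve, and the gripper body's long side runs along the jaw direction. I'll descend and pinch.

Request:
apply_moves(series=[[0,0,0,0.001,0,-0.025,132],[0,0,0,0.001,0,-0.045,132],[0,0,0,0.001,0,-0.046,132],[0,0,0,0.001,0,-0.046,200],[0,0,0,0.001,0,-0.046,235],[0,0,0,0.001,0,-0.046,240],[0,0,0,0.001,0,-0.046,240],[0,0,0,0.001,0,-0.046,240]])

```text
t: 3.85
tcp_pos: [0.5286, -0.3781, 0.0878]
ee_rot: [1.346, 2.838, -0.0]
force: [-0.1, -0.2, 0.2]
grip_width: 0.0129
```

Request:
apply_moves(series=[[0,0,0,0.001,0.001,0.005,240],[0,0,0,0.0025,0.002,0.0106,240],[0,0,0,0.004,0.0033,0.016,240],[0,0,0,0.0059,0.0049,0.0212,240],[0,0,0,0.008,0.0066,0.0263,240],[0,0,0,0.0103,0.0085,0.0313,240],[0,0,0,0.0128,0.0105,0.036,240],[0,0,0,0.0154,0.0127,0.0407,240],[0,0,0,0.0182,0.015,0.0451,240],[0,0,0,0.0212,0.0175,0.0494,240],[0,0,0,0.0212,0.0175,0.0494,240]])

```text
t: 5.22
tcp_pos: [0.5501, -0.3604, 0.1375]
ee_rot: [1.345, 2.838, -0.0]
force: [-2.7, -3.8, 2.8]
grip_width: 0.0126
```

Request:
apply_moves(series=[[0,0,0,-0.0012,-0.001,0.0014,240],[0,0,0,-0.0012,-0.001,0.0014,240]])

```text
t: 5.48
tcp_pos: [0.5485, -0.3613, 0.1382]
ee_rot: [-1.346, -2.838, -0.001]
force: [-0.7, -0.5, 0.5]
grip_width: 0.0127
```

Request:
apply_moves(series=[[0,0,0,0.0029,0.0024,0.0036,240],[0,0,0,0.0059,0.0048,0.0071,240],[0,0,0,0.0093,0.0077,0.0106,240],[0,0,0,0.013,0.0107,0.014,240],[0,0,0,0.0167,0.0137,0.0171,240],[0,0,0,0.0206,0.017,0.0199,240],[0,0,0,0.0245,0.0202,0.0225,240],[0,0,0,0.0286,0.0236,0.0248,240],[0,0,0,0.0286,0.0236,0.0248,240]])

```text
t: 6.6
tcp_pos: [0.5781, -0.3381, 0.1651]
ee_rot: [1.344, 2.836, -0.001]
force: [-4.7, -3.1, 12.0]
grip_width: 0.013
```

Request:
apply_moves(series=[[0,0,0,-0.0006,-0.0005,0.002,240],[0,0,0,-0.0006,-0.0005,0.002,240]])

```text
t: 6.85
tcp_pos: [0.5769, -0.338, 0.1652]
ee_rot: [1.345, 2.839, 0.001]
force: [1.1, -1.1, 0.7]
grip_width: 0.013
```

Request:
apply_moves(series=[[0,0,0,-0.0003,-0.0002,0.001,240],[0,0,0,-0.0003,-0.0002,0.001,240]])

```text
t: 7.1
tcp_pos: [0.5761, -0.3381, 0.1657]
ee_rot: [-1.345, -2.838, -0.001]
force: [0.3, 0.5, -3.8]
grip_width: 0.0129
```

Request:
apply_moves(series=[[0,0,0,0.0038,0.0032,0.0013,240],[0,0,0,0.0077,0.0064,0.003,240],[0,0,0,0.0116,0.0095,0.0044,240],[0,0,0,0.0154,0.0127,0.0056,240],[0,0,0,0.0154,0.0127,0.0056,240]])

```text
t: 7.72
tcp_pos: [0.5921, -0.3255, 0.1722]
ee_rot: [1.345, 2.838, 0.0]
force: [-1.2, 0.3, 2.3]
grip_width: 0.0131
```

Nearly neutral, so I continue.

Request:
apply_moves(series=[[0,0,0,0.0038,0.0032,0.0015,240],[0,0,0,0.0077,0.0064,0.0023,240],[0,0,0,0.0128,0.0105,0.0028,240],[0,0,0,0.0178,0.0146,0.003,240],[0,0,0,0.0178,0.0146,0.003,240]])

```text
t: 8.35
tcp_pos: [0.61, -0.3108, 0.1748]
ee_rot: [1.345, 2.839, 0.0]
force: [0.4, -1.3, -1.7]
grip_width: 0.0129
```

```bash
python3 - <<'E'
from h import *
S=env.camera("side");T=env.camera("top")
z=lambda I,x,y:cv2.resize(I[y:y+120,x:x+100],(400,480),interpolation=cv2.INTER_CUBIC)
cv2.imwrite("pics/c3.png",np.hstack([z(S,270,80),z(T,400,140)]))
s=env.observe();print(s["tcp_pos"],s["force"])
E
```

```text
[ 0.6095707  -0.31108825  0.17475428] [ 0.87608096 -0.08618591 -1.97004655]
```

View pics/c3.png

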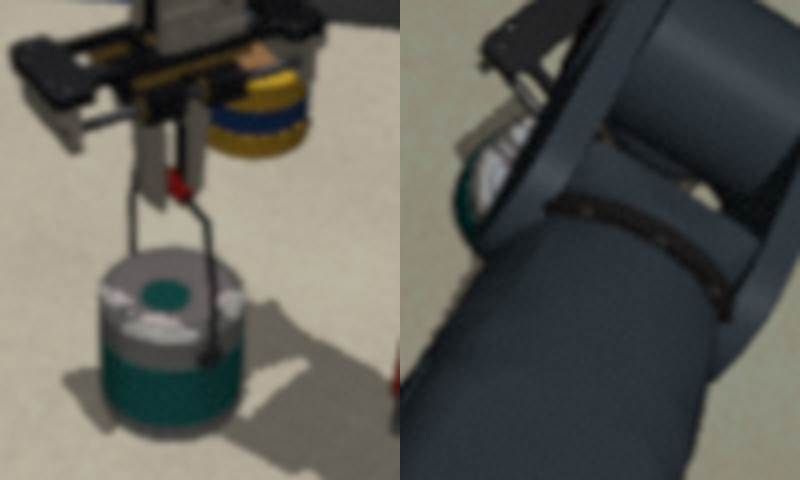

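The side crop shows the bail upright over the pail, with the sleeve at (180,185) between the fingers. The lid centre at (172,293) has hardly moved and the pail is standing. I'll tilt the tool about the sleeve so that the gripper body clears the balance's column later, then lift gently.

Request:
apply_moves(series=[[3.18,-3.86,0,0.001,0.0008,0,240],[6.36,-7.72,0,0.002,0.0017,0.0002,240],[9.54,-11.58,0,0.003,0.0025,0.0005,240],[12.72,-15.44,0,0.0039,0.0032,0.0009,240],[12.72,-15.44,0,0.0039,0.0032,0.0009,240],[12.72,-15.44,0,0.0039,0.0032,0.0009,240]])

```text
t: 9.2
tcp_pos: [0.6133, -0.3081, 0.1757]
ee_rot: [1.267, 2.673, 0.469]
force: [0.6, -0.6, -2.2]
grip_width: 0.0126
```

Request:
apply_moves(series=[[0,0,0,0,0,0.001,240],[0,0,0,0,0,0.002,240],[0,0,0,0,0,0.003,240],[0,0,0,0,0,0.004,240],[0,0,0,0,0,0.006,240],[0,0,0,0,0,0.008,240],[0,0,0,0,0,0.01,240],[0,0,0,0,0,0.012,240],[0,0,0,0,0,0.012,240],[0,0,0,0,0,0.012,240],[0,0,0,0,0,0.012,240],[0,0,0,0,0,0.012,240]])

```text
t: 10.7
tcp_pos: [0.6133, -0.308, 0.1877]
ee_rot: [1.267, 2.671, 0.472]
force: [0.8, -0.4, -4.4]
grip_width: 0.0123
```

Request:
apply_moves(series=[[0,0,0,0,0,0.004,240],[0,0,0,0,0,0.012,240],[0,0,0,0,0,0.025,240],[0,0,0,0,0,0.04,240],[0,0,0,0,0,0.055,240],[0,0,0,0,0,0.07,240],[0,0,0,0,0,0.085,240],[0,0,0,0,0,0.1,240],[0,0,0,0,0,0.115,240],[0,0,0,0,0,0.128,240],[0,0,0,0,0,0.137,240],[0,0,0,0,0,0.143,240],[0,0,0,0,0,0.143,240]])

```text
t: 12.32
tcp_pos: [0.6134, -0.3081, 0.3309]
ee_rot: [1.266, 2.671, 0.472]
force: [1.1, -0.0, -5.8]
grip_width: 0.013
```

Request:
apply_moves(series=[[0,0,-1,-0.001,0.004,0,240],[0,0,-2,-0.003,0.012,0,240],[0,0,-4,-0.006,0.024,0,240],[0,0,-6,-0.01,0.039,0,240],[0,0,-8,-0.015,0.056,0,240],[0,0,-10,-0.02,0.074,0,240],[0,0,-12,-0.025,0.092,0,240],[0,0,-14,-0.029,0.11,0,240],[0,0,-16,-0.034,0.128,0,240],[0,0,-18,-0.039,0.146,0,240],[0,0,-20,-0.044,0.164,0,240],[0,0,-22,-0.048,0.182,0,240],[0,0,-24,-0.053,0.2,0,240],[0,0,-26,-0.057,0.218,0,240],[0,0,-28,-0.062,0.236,0,240],[0,0,-29.5,-0.066,0.252,0,240],[0,0,-31,-0.07,0.265,0,240],[0,0,-31.5,-0.072,0.273,0,240],[0,0,-32,-0.073,0.277,0,240],[0,0,-32,-0.073,0.277,0,240]])

```text
t: 14.82
tcp_pos: [0.5403, -0.0309, 0.3307]
ee_rot: [1.908, 2.167, 0.384]
force: [-0.0, -1.0, -5.4]
grip_width: 0.013
```

Request:
apply_moves(series=[[0,0,0,-0.001,0.004,0,240],[0,0,-1,-0.003,0.012,0,240],[0,0,-2,-0.006,0.024,0,240],[0,0,-4,-0.01,0.039,0,240],[0,0,-6,-0.015,0.056,0,240],[0,0,-8,-0.02,0.074,0,240],[0,0,-9,-0.024,0.092,0,240],[0,0,-10,-0.029,0.11,0,240],[0,0,-11,-0.034,0.128,0,240],[0,0,-12,-0.039,0.146,0,240],[0,0,-13,-0.044,0.164,0,240],[0,0,-14,-0.048,0.182,0,240],[0,0,-15,-0.053,0.2,0,240],[0,0,-16,-0.057,0.218,0,240],[0,0,-17,-0.062,0.236,0,240],[0,0,-18,-0.066,0.252,0,240],[0,0,-19,-0.069,0.263,0,240],[0,0,-19.5,-0.071,0.27,0,240],[0,0,-19.5,-0.072,0.273,0,240],[0,0,-19.5,-0.072,0.273,0,240]])

```text
t: 17.32
tcp_pos: [0.4684, 0.2419, 0.3307]
ee_rot: [2.221, 1.792, 0.317]
force: [-0.2, 0.9, -5.1]
grip_width: 0.0128
```

```bash
python3 - <<'E'
from h import *
from scipy.spatial.transform import Rotation as Q
S=env.camera("side")
cv2.imwrite("pics/c4.png",cv2.resize(S[120:320,180:440],(780,600),interpolation=cv2.INTER_CUBIC))
s=env.observe();R=Q.from_rotvec(s["ee_rot"]).as_matrix();print(s["tcp_pos"],s["force"],R.round(3),np.degrees(np.arctan2(R[1,1],R[0,1])))
w=s["tcp_pos"]-.015*R[:,2];print("sleeve",w,proj("side",w))
E
```

```text
[0.46842875 0.24177083 0.33073104] [ 0.13311797  0.85695314 -5.09082186] [[ 0.212  0.918  0.335]
 [ 0.977 -0.199 -0.071]
 [ 0.001  0.342 -0.94 ]] -12.239196851680388
sleeve [0.46341023 0.24283958 0.34482615] [343.84044973 281.77285303]
```

View pics/c4.png

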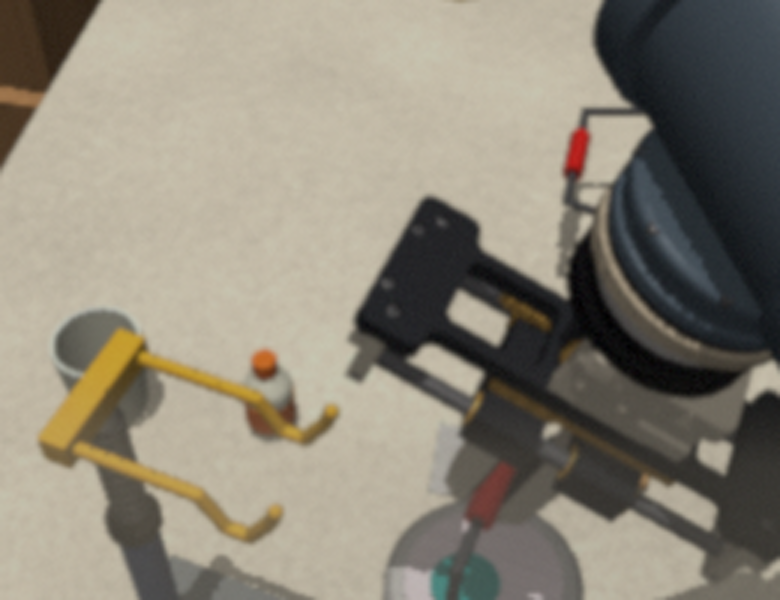

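The side crop shows the sleeve at (492,492), about where predicted, with the pail hanging below it in front of the prong tips at (275,515) and (332,412). I advance over the prongs.

Request:
apply_moves(series=[[0,0,0,0.002,0,0,240],[0,0,0,0.006,-0.001,0,240],[0,0,0,0.012,-0.003,0,240],[0,0,0,0.02,-0.004,0,240],[0,0,0,0.029,-0.006,0,240],[0,0,0,0.038,-0.008,0,240],[0,0,0,0.047,-0.01,0,240],[0,0,0,0.056,-0.012,0,240],[0,0,0,0.065,-0.014,0,240],[0,0,0,0.074,-0.016,0,240],[0,0,0,0.083,-0.018,0,240],[0,0,0,0.092,-0.02,0,240],[0,0,0,0.1,-0.022,0,240],[0,0,0,0.107,-0.023,0,240],[0,0,0,0.113,-0.024,0,240],[0,0,0,0.117,-0.025,0,240],[0,0,0,0.117,-0.025,0,240],[0,0,0,0.117,-0.025,0,240],[0,0,0,0.117,-0.025,0,240],[0,0,0,0.117,-0.025,0,240]])

```text
t: 19.88
tcp_pos: [0.5853, 0.217, 0.3308]
ee_rot: [2.221, 1.791, 0.318]
force: [-0.4, 1.1, -4.7]
grip_width: 0.013
```

```bash
python3 - <<'E'
from h import *
S=env.camera("side")
cv2.imwrite("pics/c5.png",cv2.resize(S[200:340,180:366],(797,600),interpolation=cv2.INTER_CUBIC))
s=env.observe();print(s["tcp_pos"],s["force"])
E
```

```text
[0.58532299 0.21702528 0.33078053] [-0.08876691 -0.65251386 -5.03501323]
```

View pics/c5.png

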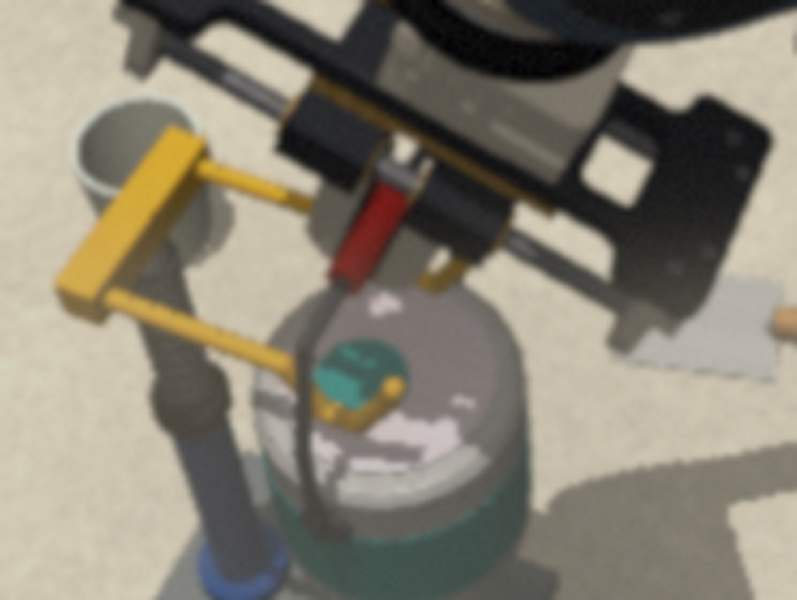

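Sleeve at crop (370,235), with the wire lying across above both prongs, the near trough at (345,425) and the far one at (440,275). The wire is past the tips. I start lowering.

Request:
apply_moves(series=[[0,0,0,0,0,-0.003,240],[0,0,0,0,0,-0.009,240],[0,0,0,0,0,-0.016,240],[0,0,0,0,0,-0.023,240],[0,0,0,0,0,-0.03,240],[0,0,0,0,0,-0.037,240],[0,0,0,0,0,-0.043,240],[0,0,0,0,0,-0.048,240],[0,0,0,0,0,-0.052,240],[0,0,0,0,0,-0.054,240],[0,0,0,0,0,-0.054,240],[0,0,0,0,0,-0.054,240]])

```text
t: 21.42
tcp_pos: [0.5855, 0.217, 0.277]
ee_rot: [2.221, 1.791, 0.318]
force: [0.4, 0.1, -5.6]
grip_width: 0.0129
```

Request:
apply_moves(series=[[0,0,0,0,0,-0.003,240],[0,0,0,0,0,-0.006,240],[0,0,0,0,0,-0.009,240],[0,0,0,0,0,-0.012,240],[0,0,0,0,0,-0.015,240],[0,0,0,0,0,-0.018,240],[0,0,0,0,0,-0.02,240],[0,0,0,0,0,-0.02,240],[0,0,0,0,0,-0.02,240]])

```text
t: 22.55
tcp_pos: [0.5854, 0.217, 0.2569]
ee_rot: [2.221, 1.791, 0.318]
force: [-0.6, -0.5, -2.7]
grip_width: 0.0128
```

```bash
cat > f.py <<'E'
from h import *
F=[]
for i in range(10): I=env.camera("side"); s=env.observe(); F.append(np.r_[s["force"],s["moment"]])
print(s["t"],s["tcp_pos"],np.mean(F,0).round(2),np.std(F,0).round(2))
E
python3 f.py
```

```text
23.05 [0.58539456 0.2170058  0.25675755] [-0.66 -0.03 -2.67 -0.01  0.37 -0.01] [0.33 0.68 0.54 0.03 0.03 0.03]
```

Request:
apply_moves(series=[[0,0,0,0,0,-0.003,240],[0,0,0,0,0,-0.006,240],[0,0,0,0,0,-0.009,240],[0,0,0,0,0,-0.012,240],[0,0,0,0,0,-0.014,240],[0,0,0,0,0,-0.015,240],[0,0,0,0,0,-0.015,240],[0,0,0,0,0,-0.015,240]])

```text
t: 24.05
tcp_pos: [0.5854, 0.217, 0.2419]
ee_rot: [2.221, 1.791, 0.318]
force: [0.9, 0.7, -2.0]
grip_width: 0.0128
```

```bash
python3 f.py; python3 - <<'E'
from h import *
S=env.camera("side")
cv2.imwrite("pics/c6.png",cv2.resize(S[200:340,180:366],(797,600),interpolation=cv2.INTER_CUBIC))
E
```

```text
24.55 [0.58540538 0.21699324 0.24175119] [ 0.33  0.17 -0.77 -0.    0.11  0.  ] [0.36 0.48 0.37 0.03 0.05 0.02]
```

View pics/c6.png

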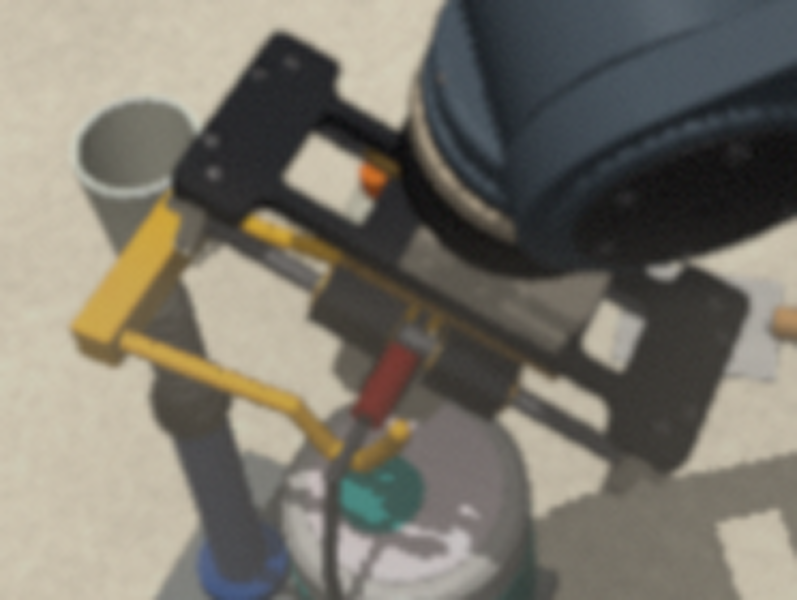

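Request:
apply_moves(series=[[0,0,0,0,0,-0.002,240],[0,0,0,0,0,-0.004,240],[0,0,0,0,0,-0.006,240],[0,0,0,0,0,-0.006,240],[0,0,0,0,0,-0.006,240]])

```text
t: 25.22
tcp_pos: [0.5854, 0.217, 0.2358]
ee_rot: [2.221, 1.791, 0.318]
force: [-0.2, -0.0, 0.1]
grip_width: 0.0128
```

```bash
python3 f.py; python3 f.py
```

```text
25.725 [0.58542038 0.21700727 0.23578604] [ 0.72  0.13 -0.14  0.03 -0.    0.01] [0.37 0.44 0.48 0.03 0.03 0.02]
26.225 [0.58537811 0.21699781 0.23573933] [ 0.93  0.17 -0.13  0.   -0.04  0.01] [0.36 0.39 0.41 0.03 0.02 0.02]
```

Request:
apply_moves(series=[[0,0,0,0.001,0,-0.0005,240],[0,0,0,0.002,-0.0004,-0.001,240],[0,0,0,0.003,-0.0006,-0.001,240],[0,0,0,0.003,-0.0006,-0.001,240]])

```text
t: 26.72
tcp_pos: [0.5885, 0.2163, 0.2348]
ee_rot: [2.221, 1.791, 0.318]
force: [-0.8, -0.5, 1.3]
grip_width: 0.0128
```

```bash
python3 f.py; python3 f.py
```

```text
27.225 [0.5884915  0.21634648 0.23482498] [-0.22 -0.51  0.15 -0.1   0.14 -0.02] [0.55 0.58 0.58 0.06 0.06 0.02]
27.725 [0.58844381 0.21636942 0.23480626] [ 0.57 -0.78  0.23 -0.15 -0.03 -0.03] [0.58 0.35 0.57 0.02 0.03 0.03]
```

Request:
apply_moves(series=[[0,0,0,0,0,0,240],[0,0,0,0,0,0,240],[0,0,0,0,0,0,240]], squeeze=3)

```text
t: 28.1
tcp_pos: [0.5885, 0.2164, 0.2348]
ee_rot: [2.221, 1.791, 0.318]
force: [1.5, -1.1, -0.2]
grip_width: 0.0136
```

Request:
apply_moves(series=[[0,0,0,0,0,0,210],[0,0,0,0,0,0,190],[0,0,0,0,0,0,160],[0,0,0,0,0,0,132],[0,0,0,0,0,0,132],[0,0,0,0,0,0,132],[0,0,0,0,0,0,132],[0,0,0,0,0,0,132]])

```text
t: 29.1
tcp_pos: [0.5884, 0.2164, 0.2348]
ee_rot: [2.221, 1.791, 0.317]
force: [0.5, -0.1, -0.5]
grip_width: 0.0449
```

```bash
python3 f.py; python3 - <<'E'
from h import *
S=env.camera("side")
cv2.imwrite("pics/c7.png",cv2.resize(S[200:340,180:366],(797,600),interpolation=cv2.INTER_CUBIC))
E
```

```text
29.6 [0.58838576 0.21637008 0.23473225] [ 0.05  0.2   0.31 -0.01  0.11 -0.  ] [0.48 0.33 0.84 0.02 0.02 0.03]
```

View pics/c7.png

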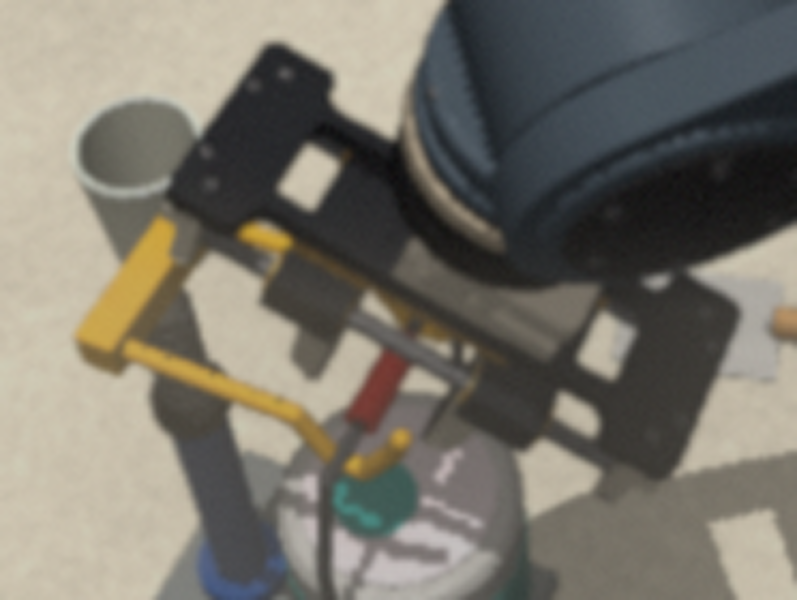

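The fingers are open around the sleeve at (378,390). The near wire sits in its prong at (345,450) and the hook level is unchanged. I retract along the tool axis.

Request:
apply_moves(series=[[0,0,0,-0.0017,0.0004,0.0047,132],[0,0,0,-0.005,0.001,0.014,132],[0,0,0,-0.0084,0.0018,0.0235,132],[0,0,0,-0.0117,0.0025,0.033,132],[0,0,0,-0.0168,0.0036,0.047,132],[0,0,0,-0.0235,0.005,0.066,132],[0,0,0,-0.0335,0.007,0.094,132],[0,0,0,-0.0435,0.009,0.122,132],[0,0,0,-0.06,0.012,0.16,132],[0,0,0,-0.1,0.015,0.19,132],[0,0,0,-0.14,0.015,0.2,132],[0,0,0,-0.18,-0.02,0.2,132],[0,0,0,-0.2,-0.08,0.2,132],[0,0,0,-0.2,-0.14,0.2,132],[0,0,0,-0.2,-0.2,0.2,132],[0,0,0,-0.2,-0.2,0.2,132]])

```text
t: 31.65
tcp_pos: [0.3878, 0.0126, 0.4357]
ee_rot: [2.226, 1.781, 0.317]
force: [0.1, 0.2, -1.0]
grip_width: 0.0451
```

```bash
python3 f.py; python3 - <<'E'
from h import *
S=env.camera("side");T=env.camera("top")
a=cv2.resize(S[200:350,180:310],(520,600),interpolation=cv2.INTER_CUBIC)
b=cv2.resize(T[110:260,190:260],(280,600),interpolation=cv2.INTER_CUBIC)
cv2.imwrite("pics/c8.png",np.hstack([a,b]))
cv2.imwrite("pics/full8.png",np.hstack([S[:,:400],T[:,:400]]))
E
```

```text
32.15 [0.38839545 0.01719242 0.43467882] [ 0.11  0.11 -0.14  0.    0.09 -0.01] [0.4  0.45 0.41 0.02 0.02 0.02]
```

View pics/c8.png

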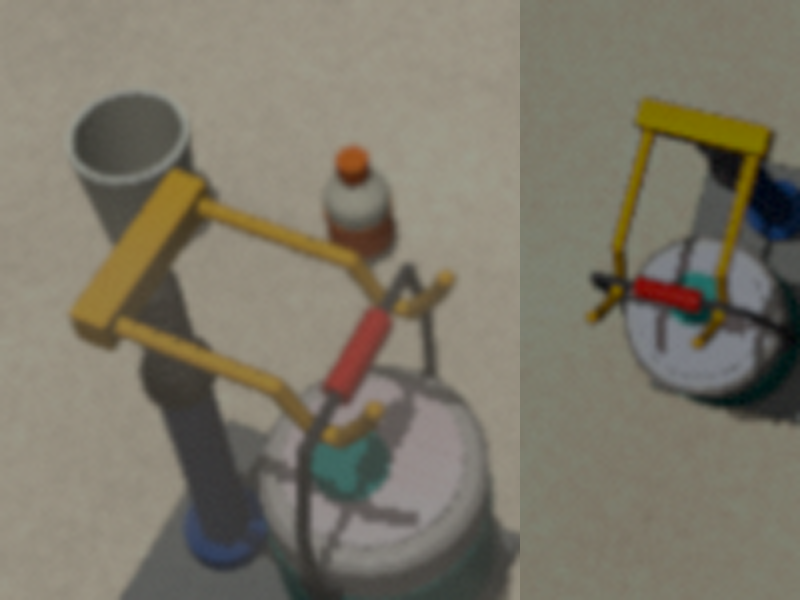

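View pics/full8.png

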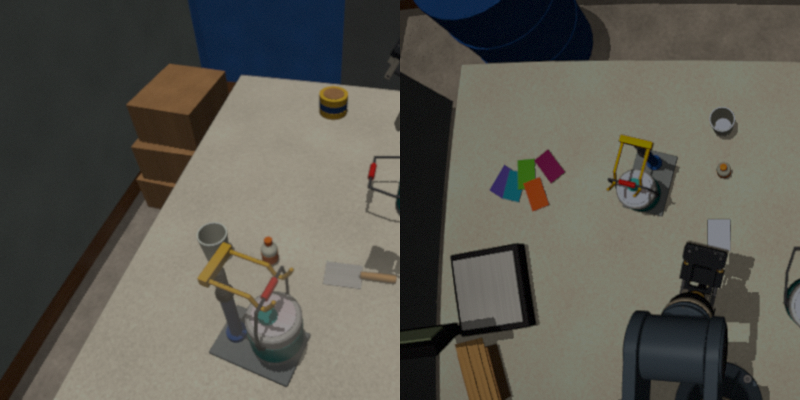

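The pail hangs with its wire in both prongs, at crop (330,430) and (400,300). The bottle, cup and spatula are where they were and the arm is clear.

```bash
python3 - <<'E'
from h import *
A=env.camera("side").astype(int)
for _ in range(12): B=env.camera("side").astype(int)
print("moved px diff",abs(A-B)[220:390,190:310].mean(),abs(A-B)[300:390,10:60].mean())
print(env.sign_off())
E
```

```text
moved px diff 0.9054411764705882 1.421851851851852
the job is handed in; nothing more can be done
None
```

The smaller pail is hanging by its bail on both prongs of the yellow hook, and the job is handed in after about 33 s of the 72 s allowed. I swung its bail upright with the pail standing, lifted it (about 5.2 N) and carried it over the prongs. I then lowered it until the force on the wrist was about zero, and only then released it.

**Last checks:**
- The pictures show the wire seated in both prongs and no visible change in hook height on release. A final picture comparison over 0.6 s showed no movement.
- The bottle, cup and spatula look undisturbed by eye. I did not measure them.
- The gripper is well clear and its force reading is near zero.

**What did not go as predicted:**
- **Bail position:** it was not quite flat at the start, about 14° up.
- **Push during the swing:** my first arc ran too low and pushed on the bail with up to about 13 N. I corrected it by feel, and the pail stayed standing and moved by about 1–2 mm at most.
- **Release force:** the readings carry about 0.5 N of noise, so the zero-load point at release is known only to about 0.3 N, or about 2 mm of spring travel.

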